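# Fit the axle and carousel of an inclined tube rotator

### The job

Put the tube rotator together: take the keyed shaft (the one with the shoulder) out of the stand and thread it, plain end first, through both bearing plates of the slanting rotator until its shoulder is fully home on the upper plate. Then lift the round tube carousel off the bench and slide it, boss up, over the shaft's upper end with its keyway over the key, down flush on the shoulder. Let go of everything, leave the spare shaft standing in the stand, and do not knock over the amber bottle or the beaker.

Things in the scene. Friction and masses are not known exactly. Their poses are not given: they have to be found in the camera images.
- bearings: Two parallel aluminium plates of the rotator, each 60 x 80 x 8 mm with a 19 mm through hole. Origin: hole centre on the upper face of the upper plate, about 115 mm above the bench. z axis: the bore axis, up out of the plates, leaning 30 deg from vertical, upper end towards the robot; y axis level. Upper plate spans z -8 to 0 mm, lower z -68 to -60 mm; both holes at x = y = 0.
- rotator: The rotator's fixed foot, 180 x 120 x 12 mm, origin at the centre of its underside; it carries the bearing plates between two white cheeks (96 mm wide outside, no higher than the upper plate). Its position and turn (up to 0.3 rad) vary; its -x side faces the robot. Space below the lower plate takes the shaft's end.
- shaft: Loose steel keyed shaft, 149 mm long, about 0.27 kg, standing upright in one hole of the stand. Origin: centre of the plain lower end; z along the shaft to the keyed end. Diameter 16 mm, lower 8 mm tapering to 10 mm. Round shoulder, 34 mm across, at z 95 to 103 mm; above it a 16 mm stub to z 149 mm with a key on its +x side. Grip the stub across y. It turns freely in the bearings.
- shaft_shoulder (a point): Point on the shaft's axis at the underside of the shoulder (shaft z 95 mm); frame parallel to the shaft's.
- shaft_seat (a point): On the shaft's axis at the upper face of the shoulder (shaft z 103 mm), where the carousel rests; frame parallel to the shaft's. The key is 7 mm wide, on the +x side, out to 13 mm from the axis, from the shoulder up to 29 mm above it, its end pointed; the stub ends 46 mm above this point, its top 6 mm tapered to 8 mm.
- carousel: Loose white tube carousel, about 0.25 kg, flat on the bench: round plate 120 mm across, 10 mm thick, with a square boss 44 x 44 mm rising to 44 mm above the underside. Origin: centre of the underside; z up through the boss. A 20 mm square bore goes right through; the keyway is an 11 mm wide slot through the boss wall on the +x side, over its full height. Grip the boss across y (44 mm).
- stand: Fixed grey block 130 x 70 x 60 mm on the bench, two 18 mm blind holes 45 mm deep at x = -35 and +35 mm; origin at the centre of its underside, x along the row. The keyed shaft stands in one hole and the spare in the other, either way round; their ends rest 15 mm above the bench.
- spare: Loose spare shaft, plain 16 mm steel rod 120 mm long with no shoulder and no key, upright in the other hole; origin at its lower end. Not to be used.
- amber_bottle: Loose amber bottle, 60 mm across, 130 mm high, beyond and to the left of the rotator; origin at its underside. Bystander.
- beaker: Loose glass beaker, 66 mm across, 80 mm high, beyond and to the right of the rotator; origin at its underside. Bystander.
- tip_box: Loose blue pipette-tip box, 85 x 120 x 50 mm, on the bench between robot and rotator; origin at its underside. Bystander.
Things that resemble listed ones, but are neither listed nor needed, are in the scene too. Leave any black or purple look-alike of the carousel alone.

How it is judged:
By the outcome, as a careful person would: the job done as asked, in the order asked, and still so for the second after the job is handed in, with the robot touching nothing.
It also fails if it takes over 64 s, if anything falls off the work surface, if the arm or the gripper's body presses on something with over 40 N, if the wrist force passes 120 N, or if a joint passes its speed limit or range.

### The arm

A 6-joint arm with a two-finger parallel gripper is mounted at the origin on the work surface. World frame = base frame: x ahead of the robot, y to its left, z up, the work surface at z = 0. Lengths are in mm, angles in rad, forces in N, time in s.
With the tool pointing down it reaches from about 350 to 975 mm from the base axis. Payload 17.4 kg.
Tool frame: the origin (TCP) lies midway between the tips of the shut fingers; the grasp point (between the pads) lies 19 mm behind it; z points along the fingers, y is the line along which they close (so a half turn about z gives the same grasp; the last joint's range is limited). The gripper opens to 85 mm and grips with 20 to 120 N. Pads are 22 mm wide; open, the fingers measure 114 mm over their backs; the gripper's body (76 mm by 85 mm) begins 54 mm behind the grasp point. The pads swing forward as they close: fully open they stand 13 mm farther back than shut.
Start: joints at [-0.038, 0.116, 1.442, -0, 1.584, -0.038], TCP at [675.006, -0.009, 231.303] pointing down, gripper open.
Joint ranges: [-2.83, 2.83], [-0.83, 2.19], [0.07, 2.5], [-1.14, 4.28], [0.01, 3], [-2.97, 2.97]. Speed limits (rad/s): [1.89, 1.89, 2.22, 3.14, 3.14, 3.14].

### API

Orientations are given as a unit quaternion [w, x, y, z].
In Python, from rig import r gives the robot as it stands.
- The arm moves only by the shell command python3 -m creep 'ROWS'. ROWS is JSON, a list of rows, each an object with "fingers": the finger opening in mm, from 0 to 85.4; "linear": the shift along the tool's x, y, z in mm, a list of three; "rotation": the turn, a rotation vector about the tool's x, y, z in degrees, a list of three. In form: [{"fingers": fingers, "linear": [tx, ty, tz], "rotation": [rx, ry, rz]}, ...]. A call has 1 to 10 rows; each row is the pose to reach, as a shift and turn from the pose commanded when the call began, along the tool's axes at that moment; what a row does not reach only later rows make up. A row lasts 1/12 s, in which the tool goes at most 41.7 mm and 7.16 degrees, less where a joint would pass 70% of its speed; a pose out of reach is approached as far as the arm can. A call with a gripper value outside its range is refused whole. The fingers move at their own pace and stop on an object; the grip force is fixed at half the most. Time passes only in rows, so rows that repeat a pose let the fingers close. It gives the time, the measured TCP pose, the force, the opening and the grip force at its end, in the units of the state.
- r.state(): the state, without advancing time (a new reading comes with each control period).
- r.grab_frame(name): name is "scene" or "side" or "wrist"; returns the picture (400x640x3 uint8, red, green, blue); there is no depth.
- r.get_calibration(name): a dict with "fx", "fy", "cx", "cy" (pixels), "pose" (4x4, takes a point from camera to world coordinates); the wrist camera has in their place "mount" (4x4, takes a point from camera to tool coordinates, whose origin is the TCP and whose axes are the flange's). Camera axes: x right, y down, z forward; pixel columns grow to the right and rows downward; lengths in mm; the calibration is good to about 2 mm. A picture is of the moment at which its call begins: read the wrist's pose just before it. get_calibration takes no time and is no camera call.
- r.sign_off(): hands the job in; it is judged then, once.
Trained networks look in the newest picture that a camera, given by its name, has taken for a name from the list of things; names that differ only in an ending like _2 or _b are one class to them, and where a whole thing is asked for, a point or a joint stands for the part that bears it (a point fixed in the world has none). Each returns a list of dicts, best first, with "confidence" (0 to 1); they miss things now and then, are a little off and sometimes report something else, mostly with a low value. They report only what shows in the picture. A call takes as long as a camera call. They do not tell look-alikes from the thing itself.
- r.find_in(camera, name): "point" ([column, row] in pixels, amid what is visible of it).
- r.tip_of(camera, name): "point" ([column, row] in pixels: a listed point, or the origin of a listed thing).
The state is a dict: "time": time; "joint_pos": joint angles; "qd": joint speeds; "joint_efforts": joint torques, N m; "eef_pos": TCP position; "ee_rot": TCP orientation; "contact_force": force on the tool from outside, world axes, zero at the start; "ft_torque": the same for the moment, N m; "grip_width": opening from 0.0 (shut) to 1.0 (fully open); "grasp_force": force on a finger pad.
Only numpy, scipy, OpenCV 4.12 (cv2) and the standard library are available. Lean on these libraries where they do the work, as an engineer would, in place of code of your own. Each camera call takes 0.05 s, during which the arm holds its last target. There are 200 camera calls.

## Working session

There is one attempt and no reset: what is moved stays moved. The work goes in short steps, Python scripts to look and compute and a shell command to move; the robot and the scene stay as the last step left them, time stands still between calls to the robot, and variables do not carry over. Pictures are saved under pics/ and viewed, at most 10 in all, crops included, and the job is handed in when it is done.

```bash
ls; mkdir -p pics
cat > h.py <<'E'
import numpy as np,cv2
from rig import r
from scipy.spatial.transform import Rotation as R
def T():
    s=r.state();q=s["ee_rot"];M=np.eye(4);M[:3,:3]=R.from_quat([q[1],q[2],q[3],q[0]]).as_matrix();M[:3,3]=s["eef_pos"];return M
def cam(n):
    c=r.get_calibration(n)
    P=np.array(c["pose"]) if n!="wrist" else T()@np.array(c["mount"])
    return c,P
def grab(n,f=None):
    cp=cam(n);im=np.array(r.grab_frame(n))
    if f: cv2.imwrite("pics/"+f,im[:,:,::-1])
    return cp,im
def ray(cp,uv):
    c,P=cp;d=P[:3,:3]@np.array([(uv[0]-c["cx"])/c["fx"],(uv[1]-c["cy"])/c["fy"],1]);return P[:3,3],d/np.linalg.norm(d)
def onz(cp,uv,z):
    o,d=ray(cp,uv);return o+d*(z-o[2])/d[2]
def proj(cp,X):
    c,P=cp;p=P[:3,:3].T@(np.array(X,float)-P[:3,3]);return np.array([c["fx"]*p[0]/p[2]+c["cx"],c["fy"]*p[1]/p[2]+c["cy"]])
def tri(rays):
    A=0;b=0
    for o,d in rays:
        M=np.eye(3)-np.outer(d,d);A=A+M;b=b+M@o
    X=np.linalg.solve(A,b);return X,[np.linalg.norm((np.eye(3)-np.outer(d,d))@(X-o)) for o,d in rays]
E
python3 - <<'E'
from h import *
np.set_printoptions(precision=2,suppress=True)
a,i1=grab("scene","scene.png");b,i2=grab("side","side.png");w,i3=grab("wrist","wrist.png")
for cp in(a,b,w): print(cp[0]["fx"],cp[1])
print(T(),r.state())
C={"scene":a,"side":b,"wrist":w}
for n in["bearings","rotator","shaft","shaft_shoulder","shaft_seat","carousel","stand","spare","amber_bottle","beaker","tip_box"]:
    for k in C:
        print(n,k,[(np.round(d["point"]).tolist(),round(d["confidence"],2)) for d in r.tip_of(k,n)][:4])
E
python3 -c "
import cv2
cv2.imwrite('pics/sw.png',cv2.resize(cv2.imread('pics/scene.png'),(800,500)))"
```

```text
pics
398.27723290104376 [[   0.58    0.65   -0.49 1086.89]
 [   0.81   -0.48    0.34 -247.9 ]
 [  -0.01   -0.6    -0.8   983.27]
 [   0.      0.      0.      1.  ]]
422.12779266760987 [[   1.     -0.02    0.05  451.5 ]
 [  -0.06   -0.57    0.82 -930.97]
 [   0.01   -0.82   -0.57  822.3 ]
 [   0.      0.      0.      1.  ]]
348.11316984489673 [[  1.    -0.    -0.   674.93]
 [ -0.    -0.95  -0.33  85.15]
 [  0.     0.33  -0.95 373.1 ]
 [  0.     0.     0.     1.  ]]
[[ -0.     1.    -0.   674.88]
 [  1.     0.     0.    -0.01]
 [  0.    -0.    -1.   230.77]
 [  0.     0.     0.     1.  ]] {'time': 0.15, 'joint_pos': array([-0.04,  0.12,  1.44,  0.  ,  1.58, -0.04]), 'qd': array([-0., -0., -0.,  0.,  0., -0.]), 'joint_efforts': array([  0.  , -73.25, -63.28,  -0.  ,   0.01,   0.  ]), 'eef_pos': array([674.88,  -0.01, 230.77]), 'ee_rot': array([-0.  ,  0.71,  0.71, -0.  ]), 'contact_force': array([0.3 , 0.32, 0.51]), 'ft_torque': array([0.  , 0.02, 0.03]), 'grasp_force': 0.0, 'grip_width': 0.998634484472339}
bearings scene [([299.0, 212.0], 0.67)]
bearings side [([335.0, 217.0], 0.62)]
b
[... 631 characters left out ...]
e [([386.0, 195.0], 0.92), ([248.0, 167.0], 0.79), ([293.0, 200.0], 0.61), ([283.0, 175.0], 0.57)]
carousel wrist []
stand scene [([197.0, 268.0], 0.84)]
stand side [([272.0, 249.0], 0.64), ([309.0, 323.0], 0.59)]
stand wrist []
spare scene [([204.0, 275.0], 0.66)]
spare side [([322.0, 318.0], 0.47)]
spare wrist []
amber_bottle scene [([373.0, 236.0], 0.63)]
amber_bottle side [([367.0, 214.0], 0.68), ([389.0, 303.0], 0.34)]
amber_bottle wrist []
beaker scene [([254.0, 316.0], 0.81), ([342.0, 174.0], 0.41)]
beaker side [([342.0, 246.0], 0.51)]
beaker wrist [([344.0, 315.0], 0.56)]
tip_box scene [([270.0, 192.0], 0.9)]
tip_box side [([272.0, 250.0], 0.61)]
tip_box wrist [([59.0, 143.0], 0.88)]
```

View pics/scene.png

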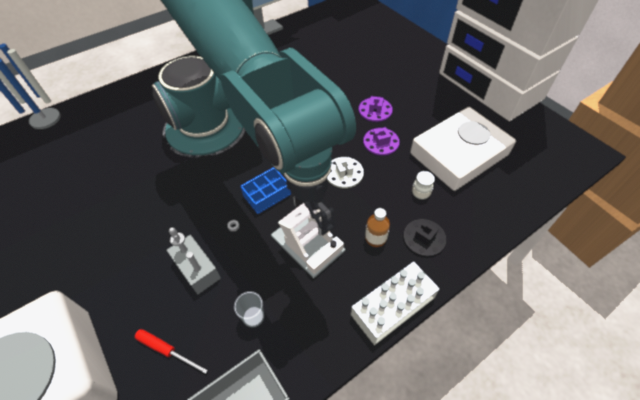

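View pics/side.png

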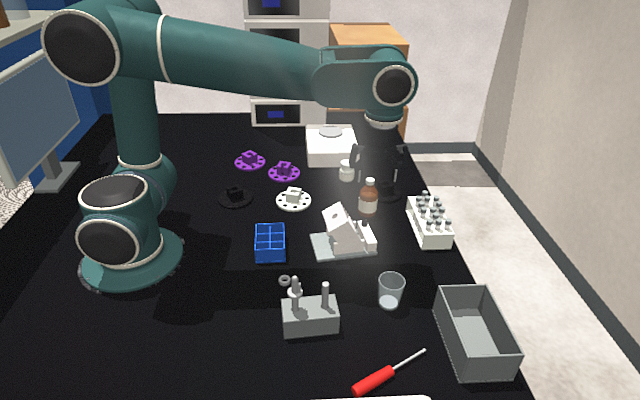

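The scene view shows the keyed shaft (with shoulder) at (177,240), the spare at about (197,262), and the rotator at (305,240). For the carousel, the look-alikes are purple at (376,107) and (381,140) and black at (425,235). The white one at (345,172) in scene and (293,200) in side is the one I choose.

Run:
```python
from h import *
np.set_printoptions(precision=1,suppress=True)
a,i1=cam("scene"),cv2.imread("pics/scene.png");b,i2=cam("side"),cv2.imread("pics/side.png")
P={"bearings":((299,212),(335,217)),"rotator":((305,241),(343,244)),"shaft":((189,257),(297,323)),"seat":((179,239),(295,291)),"carousel":((347,173),(293,200)),"stand":((197,268),(309,323)),"spare":((204,275),(322,318)),"bottle":((373,236),(367,214)),"beaker":((254,316),(390,303)),"tip":((270,192),(272,250))}
for k,(u,v) in P.items():
    X,e=tri([ray(a,u),ray(b,v)]);print(k,X,np.array(e))
c=[i1[200:300,140:240],i1[190:290,260:360],i1[130:230,300:400],i2[250:350,260:360],i2[190:290,300:400],i2[150:250,240:340]]
c=[cv2.resize(x,(266,266),interpolation=cv2.INTER_CUBIC) for x in c]
cv2.imwrite("pics/crop.png",np.vstack([np.hstack(c[:3]),np.hstack(c[3:])]))
```

```text
bearings [571.4  28.1 109.1] [5.4 5.4]
rotator [600.8  21.1  10.9] [2.3 2.3]
shaft [ 456.9 -263.2   11.4] [3.8 3.8]
seat [ 456.3 -258.8  111.9] [0.3 0.3]
carousel [459.6 279.2  -8.4] [2.3 2.3]
stand [ 488.7 -257.6   -1.2] [0.1 0.1]
spare [ 521.5 -250.5    5.6] [1.1 1.1]
bottle [698.1 187.2  -0.9] [5.2 5.2]
beaker [ 697.1 -199.9   -2.1] [3. 3.]
tip [386.6  33.7 -10.9] [7.5 7.5]
```

View pics/crop.png

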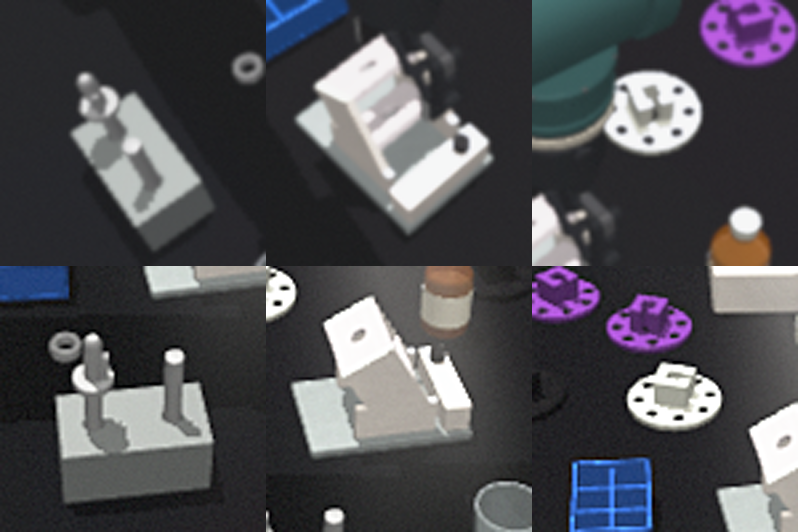

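The crops confirm the keyed shaft with its shoulder at scene (177,240). The bare rod beside it is the spare, and the white carousel is free-standing. Next I look from above the stand with the wrist camera.

```bash
python3 -m creep '[{"fingers":85,"linear":[-250,-205,-70],"rotation":[0,0,0]},{"fingers":85,"linear":[-250,-205,-70],"rotation":[0,0,0]},{"fingers":85,"linear":[-250,-205,-70],"rotation":[0,0,0]},{"fingers":85,"linear":[-250,-205,-70],"rotation":[0,0,0]},{"fingers":85,"linear":[-250,-205,-70],"rotation":[0,0,0]},{"fingers":85,"linear":[-250,-205,-70],"rotation":[0,0,0]},{"fingers":85,"linear":[-250,-205,-70],"rotation":[0,0,0]},{"fingers":85,"linear":[-250,-205,-70],"rotation":[0,0,0]},{"fingers":85,"linear":[-250,-205,-70],"rotation":[0,0,0]},{"fingers":85,"linear":[-250,-205,-70],"rotation":[0,0,0]}]'
python3 - <<'E'
from h import *
np.set_printoptions(precision=1,suppress=True)
w,im=grab("wrist","w1.png");print(T()[:3,3],r.state()["qd"])
C={"wrist":w}
for n,z in[("shaft",15),("shaft_shoulder",110),("shaft_seat",118),("stand",0),("spare",15)]:
    for d in r.tip_of("wrist",n)[:2]: print(n,np.array(d["point"]),round(d["confidence"],2),onz(w,d["point"],z))
a,_=grab("scene","scene2.png");b,_=grab("side","side2.png")
for n in["bearings","rotator","carousel","stand","shaft_seat"]:
    for k,c in(("scene",a),("side",b)): print(n,k,[(np.round(d["point"]).tolist(),round(d["confidence"],2)) for d in r.tip_of(k,n)][:4])
c=im[60:340,160:480];cv2.imwrite("pics/w1c.png",cv2.resize(c[:,:,::-1],(640,560),interpolation=cv2.INTER_CUBIC))
E
```

```text
time: 2.63
eef_pos: [469.1, -251.3, 302.1]
ee_rot: [0.001, 0.708, 0.706, 0.0]
contact_force: [1.0, 0.1, 0.1]
grip_width: 0.994
grasp_force: 0.0
[ 469.8 -250.3  301.5] [ 0.  0.  0.  0. -0.  0.]
shaft [313.1 157.7] 0.59 [ 455.2 -256.5   15. ]
shaft_shoulder [308.4 181.2] 0.58 [ 453.3 -260.2  110. ]
shaft_seat [310.4 183.8] 0.91 [ 455.5 -260.6  118. ]
stand [342.7 158. ] 0.96 [ 493.1 -260.2    0. ]
spare [369.9 156.7] 0.9 [ 526.3 -255.6   15. ]
spare [313.3 181.4] 0.27 [ 455.  -287.3   15. ]
bearings scene [([297.0, 213.0], 0.95)]
bearings side [([334.0, 215.0], 0.8)]
rotator scene [([309.0, 245.0], 0.59)]
rotator side [([343.0, 245.0], 0.59)]
carousel scene [([383.0, 141.0], 0.95), ([374.0, 107.0], 0.74), ([374.0, 236.0], 0.7), ([424.0, 235.0], 0.65)]
carousel side [([232.0, 200.0], 0.75), ([385.0, 194.0], 0.73), ([249.0, 165.0], 0.69), ([283.0, 175.0], 0.59)]
stand scene [([196.0, 270.0], 0.64), ([345.0, 175.0], 0.17)]
stand side [([313.0, 325.0], 0.76)]
shaft_seat scene [([180.0, 241.0], 0.49)]
shaft_seat side [([295.0, 291.0], 0.6)]
```

View pics/w1c.png

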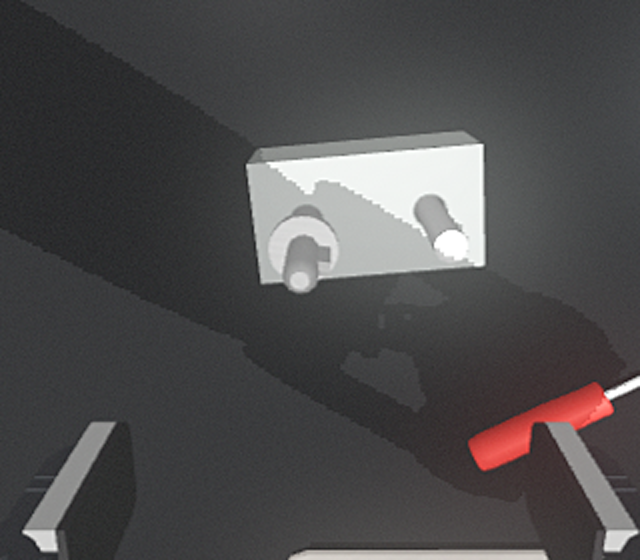

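The wrist view shows the keyed shaft's stub top at about pixel (310,200), with its key pointing to the right, i.e. roughly world +x. The spare is at (385,182). I turn the tool 85° so it grips across the key and get closer.

```bash
python3 -m creep '[{"fingers":85,"linear":[-10,-14,75],"rotation":[0,0,7]},{"fingers":85,"linear":[-10,-14,75],"rotation":[0,0,14]},{"fingers":85,"linear":[-10,-14,75],"rotation":[0,0,21]},{"fingers":85,"linear":[-10,-14,75],"rotation":[0,0,28]},{"fingers":85,"linear":[-10,-14,75],"rotation":[0,0,35]},{"fingers":85,"linear":[-10,-14,75],"rotation":[0,0,42]},{"fingers":85,"linear":[-10,-14,75],"rotation":[0,0,49]},{"fingers":85,"linear":[-10,-14,75],"rotation":[0,0,56]},{"fingers":85,"linear":[-10,-14,75],"rotation":[0,0,63]}]' >/dev/null; python3 -m creep '[{"fingers":85,"linear":[0,0,0],"rotation":[0,0,7]},{"fingers":85,"linear":[0,0,0],"rotation":[0,0,14]},{"fingers":85,"linear":[0,0,0],"rotation":[0,0,22]},{"fingers":85,"linear":[0,0,0],"rotation":[0,0,22]},{"fingers":85,"linear":[0,0,0],"rotation":[0,0,22]}]'
python3 - <<'E'
from h import *
np.set_printoptions(precision=2,suppress=True)
w,im=grab("wrist","w2.png");t=T();print(t)
for n,z in[("shaft_shoulder",110),("shaft_seat",118),("stand",0),("spare",15)]:
    for d in r.tip_of("wrist",n)[:2]: print(n,np.array(d["point"]),round(d["confidence"],2),onz(w,d["point"],z))
c0=proj(w,[457,-260,140]).astype(int);print(c0)
x0,y0=c0[0]-50,max(c0[1]-50,0)
c=im[y0:y0+100,x0:x0+100];cv2.imwrite("pics/w2c.png",cv2.resize(c[:,:,::-1],(600,600),interpolation=cv2.INTER_CUBIC));print(x0,y0)
E
```

```text
time: 4.7
eef_pos: [456.0, -260.0, 226.3]
ee_rot: [0.0, 0.999, 0.045, -0.0]
contact_force: [0.1, 0.6, -0.6]
grip_width: 1.001
grasp_force: 0.0
[[   1.      0.09   -0.    455.98]
 [   0.09   -1.      0.   -260.02]
 [  -0.     -0.     -1.    226.31]
 [   0.      0.      0.      1.  ]]
shaft_shoulder [326.3 196. ] 0.75 [ 455.91 -260.24  110.  ]
shaft_seat [327.7 198.3] 0.73 [ 456.78 -261.21  118.  ]
stand [330.5 131. ] 0.83 [ 491.85 -261.73    0.  ]
stand [326.6 195.4] 0.52 [ 420.86 -264.07    0.  ]
spare [331.   98.8] 0.97 [ 524.78 -258.9    15.  ]
[326 207]
276 157
```

View pics/w2c.png

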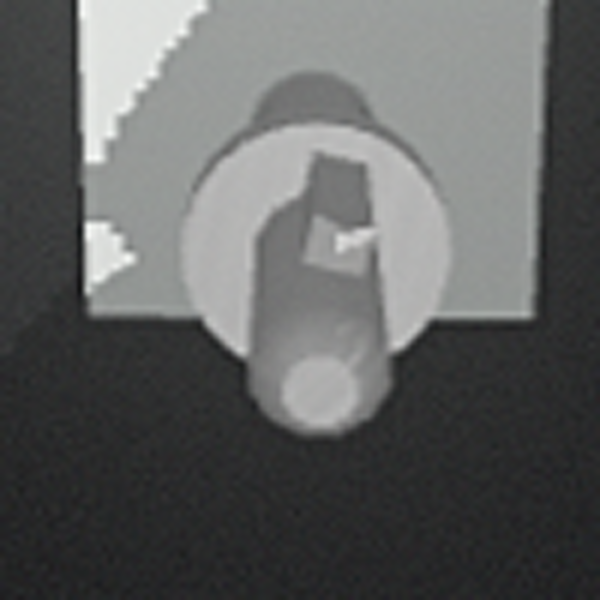

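The close-up shows the stub top at crop (320,391) and the shoulder disc centred near (316,243). The key's foot corners are at (312,152) and (368,160).

Run:
```python
from h import *
np.set_printoptions(precision=1,suppress=True)
w=cam("wrist");f=lambda u,v:(276+(u-2.5)/6,157+(v-2.5)/6)
top=onz(w,f(320,391),164);k=[onz(w,f(*p),118) for p in((312,152),(368,160))]
l,rr,b,t=[onz(w,f(*p),118) for p in((181,250),(452,250),(316,370),(316,123))]
print(top,l,rr,(l+rr)/2,"disc top",t,k,np.linalg.norm(k[0]-k[1]))
km=(k[0]+k[1])/2;
for c in(top,(l+rr)/2): d=km-c;print("key dir",np.degrees(np.arctan2(d[1],d[0])),np.hypot(d[0],d[1]))
e=k[0]-k[1];print("edge normal",np.degrees(np.arctan2(-e[0],e[1])))
print("tool x",np.degrees(np.arctan2(*T()[[1,0],0])))
# rotator
a,b2=cam("scene"),cam("side")
M=np.eye(4);M[:3,:3]=[[0,1,0],[1,0,0],[0,0,-1]];M[:3,3]=[674.9,0,230.8]
w0=(r.get_calibration("wrist"),M@np.array(r.get_calibration("wrist")["mount"]))
rs=[ray(a,(297.5,212.7)),ray(b2,(334.5,216)),ray(w0,(192,166))]
print(tri(rs),tri(rs[:2]),[onz(w0,(192,166),115)],onz(a,(297.5,212.7),115),onz(b2,(334.5,216),115))
i=cv2.imread("pics/wrist.png");j=cv2.imread("pics/scene2.png");s=cv2.imread("pics/side2.png")
g=lambda x,n:cv2.resize(x,(n,n),interpolation=cv2.INTER_CUBIC)
cv2.imwrite("pics/rot.png",np.hstack([g(i[60:310,90:340],400),g(j[180:280,255:355],400)]))
```

```text
[ 456.5 -261.7  164. ] [ 455.4 -244.6  118. ] [ 458.4 -278.7  118. ] [ 456.9 -261.6  118. ] disc top [ 473.4 -260.1  118. ] [array([ 469.7, -259.9,  118. ]), array([ 469.2, -267. ,  118. ])] 7.064425494378268
key dir -7.799628644312295 13.04772444762634
key dir -8.114364711017581 12.689850791865402
edge normal -3.3475791503276846
tool x 5.114465026768229
(array([571.6,  23.8, 113.5]), [np.float64(3.328738660832726), np.float64(2.5103863302065346), np.float64(0.935438946052232)]) (array([571.1,  24. , 113.5]), [np.float64(2.908523252925676), np.float64(2.908523252925618)]) [array([573.2,  24.1, 115. ])] [569.1  25.4 115. ] [572.5  18.3 115. ]
```

View pics/rot.png

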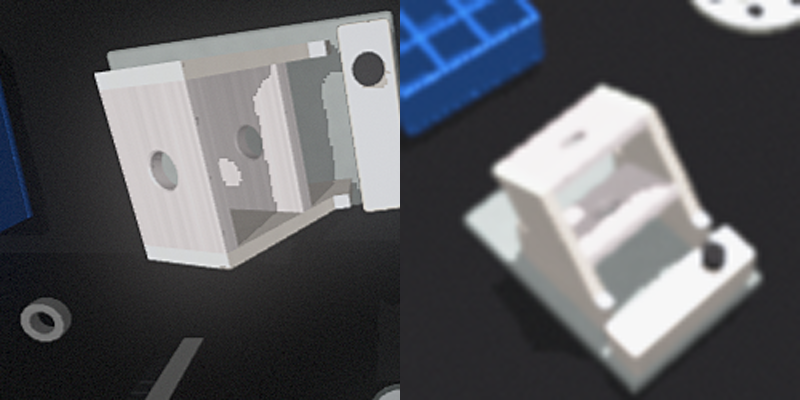

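The left panel (wrist camera) shows the upper plate's near edge from (95,73) to (149,259), its far edge from (183,63) to (232,268) and the hole at (164,170). I solve for the rotator's yaw from these.

```bash
python3 - <<'E'
from h import *
np.set_printoptions(precision=1,suppress=True)
M=np.eye(4);M[:3,:3]=[[0,1,0],[1,0,0],[0,0,-1]];M[:3,3]=[674.9,0,230.8]
w0=(r.get_calibration("wrist"),M@np.array(r.get_calibration("wrist")["mount"]))
f=lambda u,v:(90+u/1.6,60+v/1.6)
n=[onz(w0,f(*p),100) for p in((95,73),(149,259))];q=[onz(w0,f(*p),130) for p in((183,63),(232,268))]
for e in(n,q): d=e[0]-e[1];print(e,np.linalg.norm(d),"yaw",np.degrees(np.arctan2(-d[0],d[1])))
print("centre",(sum(n)+sum(q))/4,"hole",onz(w0,f(164,170),115))
E
python3 -m creep '[{"fingers":85,"linear":[0.5,1.5,42],"rotation":[0,0,6]},{"fingers":85,"linear":[0.5,1.5,84],"rotation":[0,0,11]},{"fingers":85,"linear":[0.5,1.5,98],"rotation":[0,0,11]},{"fingers":85,"linear":[0.5,1.5,98],"rotation":[0,0,11]},{"fingers":0,"linear":[0.5,1.5,98],"rotation":[0,0,11]},{"fingers":0,"linear":[0.5,1.5,98],"rotation":[0,0,11]},{"fingers":0,"linear":[0.5,1.5,98],"rotation":[0,0,11]},{"fingers":0,"linear":[0.5,1.5,98],"rotation":[0,0,11]},{"fingers":0,"linear":[0.5,1.5,98],"rotation":[0,0,11]},{"fingers":0,"linear":[0.5,1.5,98],"rotation":[0,0,11]}]'
```

```text
[array([540.8,  67.4, 100. ]), array([553.7, -27.8, 100. ])] 96.08894087769016 yaw 7.706345425157652
[array([593.1,  73.3, 130. ]), array([605.7, -20.1, 130. ])] 94.26789324451173 yaw 7.695088880603286
centre [573.4  23.2 115. ] hole [573.6  23.9 115. ]
time: 5.78
eef_pos: [456.9, -261.7, 129.2]
ee_rot: [0.0, 0.999, -0.052, 0.001]
contact_force: [0.1, -0.5, 8.1]
grip_width: 0.169
grasp_force: 58.4
```

```bash
cat >> h.py <<'E'
yaw=np.radians(7.7);O=np.array([573.5,23.7,115.])
RB=R.from_euler("z",yaw).as_matrix()@R.from_euler("y",-30,degrees=True).as_matrix()  # bearings frame
def down(a): # tool pointing down, tool x at world angle a (deg)
    a=np.radians(a);x=np.array([np.cos(a),np.sin(a),0]);z=np.array([0,0,-1.]);return np.c_[x,np.cross(z,x),z]
def inb(flip=False): # tool z along -bore axis, tool x = +-bearing x
    s=-1 if flip else 1;return np.c_[s*RB[:,0],-s*RB[:,1],-RB[:,2]]
def go(p,Rt,t=None):
    t=T() if t is None else t
    print("lin",np.round(t[:3,:3].T@(np.array(p)-t[:3,3]),1),"rot",np.round(np.degrees(R.from_matrix(t[:3,:3].T@Rt).as_rotvec()),1))
def bz(z,x=0,y=0): return O+RB@np.array([x,y,z])
E
python3 -m creep '[{"fingers":0,"linear":[0,0,-8],"rotation":[0,0,0]},{"fingers":0,"linear":[0,0,-28],"rotation":[0,0,0]},{"fingers":0,"linear":[0,0,-58],"rotation":[0,0,0]},{"fingers":0,"linear":[0,0,-90],"rotation":[0,0,0]},{"fingers":0,"linear":[0,0,-120],"rotation":[0,0,0]},{"fingers":0,"linear":[0,0,-140],"rotation":[0,0,0]},{"fingers":0,"linear":[0,0,-140],"rotation":[0,0,0]}]'
python3 - <<'E'
from h import *
np.set_printoptions(precision=2,suppress=True)
print(RB,T())
go(bz(160),inb());go(bz(160)+[0,0,15],inb())
w,im=grab("wrist","w3.png")
for n in["shaft_shoulder","shaft_seat","shaft"]:
    for d in r.tip_of("wrist",n)[:2]: print(n,np.array(d["point"]),round(d["confidence"],2))
t=T()
for d in(-11,-3,103-217):
    print(proj(w,t[:3,3]-np.array([0,0,1])*(-d)*1 if 0 else t[:3,3]+t[:3,2]*(11.2 if d==-11 else 19.2 if d==-3 else 114.2)))
cv2.imwrite("pics/w3c.png",cv2.resize(im[100:400,200:460,::-1],(520,600),interpolation=cv2.INTER_CUBIC))
E
```

```text
time: 6.37
eef_pos: [457.4, -261.9, 273.6]
ee_rot: [0.001, 0.999, -0.052, 0.003]
contact_force: [1.0, 0.3, -1.9]
grip_width: 0.162
grasp_force: 58.9
[[ 0.86 -0.13 -0.5 ]
 [ 0.12  0.99 -0.07]
 [ 0.5   0.    0.87]] [[   0.99   -0.1     0.01  457.38]
 [  -0.1    -0.99   -0.   -261.9 ]
 [   0.01    0.     -1.    273.6 ]
 [   0.      0.      0.      1.  ]]
lin [   7.8 -277.3   19.3] rot [  3.8  29.6 -13.3]
lin [   7.9 -277.2    4.3] rot [  3.8  29.6 -13.3]
shaft_shoulder [324.1 253.8] 0.85
shaft_shoulder [323.1 128.2] 0.61
shaft_seat [325.6 196.5] 0.62
shaft [322.9 193.6] 0.67
[325.38 257.12]
[325.32 250.13]
[324.89 196.31]
```

View pics/w3c.png

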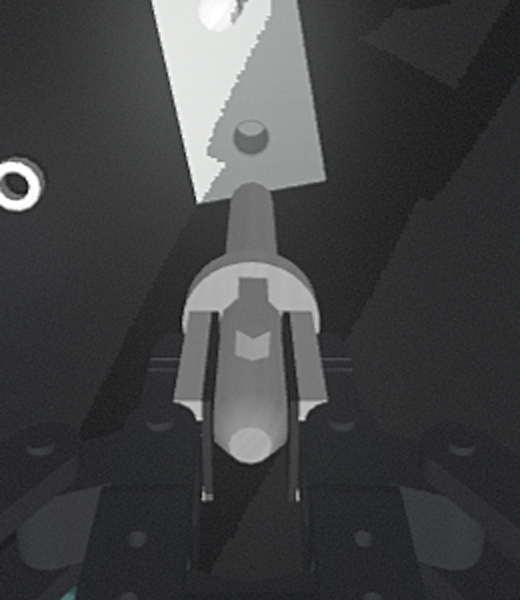

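The shaft is held upright in the pads with its key centred towards the camera. Now I carry it over to the bore axis.

```bash
python3 -m creep '[{"fingers":0,"linear":[1,-20,0],"rotation":[0,0,0]},{"fingers":0,"linear":[2,-50,0],"rotation":[0.5,5,-2]},{"fingers":0,"linear":[3,-85,0],"rotation":[1,9,-4]},{"fingers":0,"linear":[4,-120,0],"rotation":[2,13,-6]},{"fingers":0,"linear":[5,-155,0],"rotation":[2.5,17,-8]},{"fingers":0,"linear":[6,-190,2],"rotation":[3,22,-10]},{"fingers":0,"linear":[7,-225,3],"rotation":[3.4,26,-12]},{"fingers":0,"linear":[8,-255,4],"rotation":[3.8,29.6,-13.3]},{"fingers":0,"linear":[8,-277,4],"rotation":[3.8,29.6,-13.3]},{"fingers":0,"linear":[8,-277,4],"rotation":[3.8,29.6,-13.3]}]'
python3 -m creep '[{"fingers":0,"linear":[0,0,0],"rotation":[0,0,0]},{"fingers":0,"linear":[0,0,0],"rotation":[0,0,0]}]'
python3 - <<'E'
from h import *
np.set_printoptions(precision=2,suppress=True)
w,im=grab("wrist","w4.png");a,ia=grab("scene","s4.png");b,ib=grab("side","d4.png")
t=T();print(t);go(bz(139),inb())
print("tip,hole pred",proj(w,t[:3,3]+t[:3,2]*114.2),proj(w,O))
for k in("wrist","scene","side"):
  for n in["shaft","bearings","shaft_seat"]: print(k,n,[(np.round(d["point"],1),round(d["confidence"],2)) for d in r.tip_of(k,n)[:2]])
for k,c in(("s",a),("d",b)): print(k,proj(c,t[:3,3]+t[:3,2]*114.2),proj(c,O))
g=lambda x:cv2.resize(x,(400,400),interpolation=cv2.INTER_CUBIC)[:,:,::-1]
p=proj(b,O).astype(int)
cv2.imwrite("pics/c4.png",np.hstack([g(im[100:300,226:426]),g(ib[p[1]-75:p[1]+45,p[0]-60:p[0]+60])]))
E
```

```text
time: 7.4
eef_pos: [492.7, 16.4, 262.4]
ee_rot: [-0.02, 0.964, 0.065, 0.256]
contact_force: [0.6, -0.9, -2.3]
grip_width: 0.166
grasp_force: 59.2
time: 7.57
eef_pos: [493.3, 13.0, 263.2]
ee_rot: [-0.019, 0.965, 0.064, 0.255]
contact_force: [0.7, -0.5, -2.2]
grip_width: 0.17
grasp_force: 59.1
[[  0.86   0.13   0.49 493.61]
 [  0.11  -0.99   0.07  12.26]
 [  0.5   -0.    -0.87 263.8 ]
 [  0.     0.     0.     1.  ]]
lin [-4.4 -0.5 30.2] rot [-0.2  0.3 -0.2]
tip,hole pred [327.   196.27] [326.6 181.5]
wrist shaft [(array([322.7, 195.9]), 0.79)]
wrist bearings [(array([326., 182.]), 0.59), (array([327.4, 178.1]), 0.38)]
wrist shaft_seat [(array([323.6, 260.3]), 0.67), (array([328.5, 181.9]), 0.27)]
scene shaft [(array([289.8, 199.5]), 0.93)]
scene bearings [(array([299. , 213.2]), 0.84)]
scene shaft_seat [(array([273.1, 166.3]), 0.81), (array([290.5, 199.8]), 0.6)]
side shaft [(array([328. , 203.4]), 0.63)]
side bearings [(array([332.5, 217.1]), 0.83)]
side shaft_seat [(array([307.7, 177.5]), 0.65)]
s [290.24 197.72] [297.87 214.15]
d [326.91 201.27] [334.66 214.86]
```

View pics/c4.png

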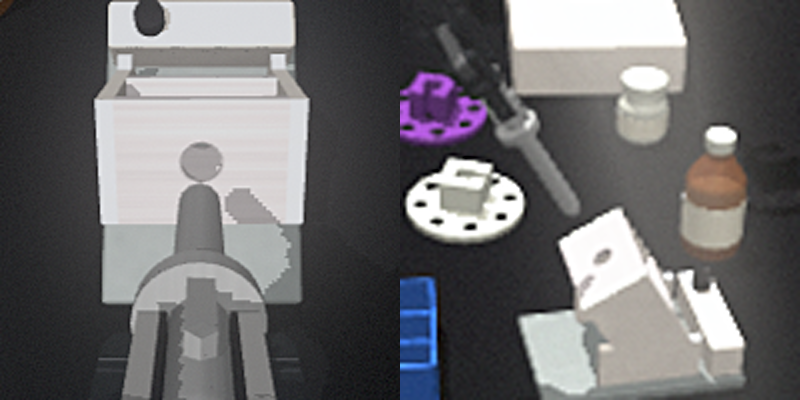

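The shaft tip and hole line up: the hole is at wrist (327,181) against (326.6,181.5) predicted. I enter the upper plate gently.

```bash
python3 -m creep '[{"fingers":0,"linear":[-4.4,-0.5,15],"rotation":[-0.2,0.3,-0.2]},{"fingers":0,"linear":[-4.4,-0.5,28],"rotation":[-0.2,0.3,-0.2]},{"fingers":0,"linear":[-4.4,-0.5,28],"rotation":[-0.2,0.3,-0.2]},{"fingers":0,"linear":[-4.4,-0.5,38],"rotation":[-0.2,0.3,-0.2]},{"fingers":0,"linear":[-4.4,-0.5,48],"rotation":[-0.2,0.3,-0.2]},{"fingers":0,"linear":[-4.4,-0.5,58],"rotation":[-0.2,0.3,-0.2]},{"fingers":0,"linear":[-4.4,-0.5,68],"rotation":[-0.2,0.3,-0.2]},{"fingers":0,"linear":[-4.4,-0.5,68],"rotation":[-0.2,0.3,-0.2]}]'
python3 - <<'E'
from h import *
np.set_printoptions(precision=2,suppress=True)
t=T();s=r.state();print("in b:",RB.T@(t[:3,3]-O),"F b:",RB.T@s["contact_force"],s["ft_torque"]);go(bz(60),inb());go(bz(19),inb())
E
```

```text
time: 8.83
eef_pos: [523.3, 18.0, 200.6]
ee_rot: [-0.017, 0.964, 0.065, 0.258]
contact_force: [1.3, -1.0, -2.9]
grip_width: 0.166
grasp_force: 59.1
in b: [-0.91  1.11 99.4 ] F b: [-0.4  -1.16 -3.08] [-0.26  0.08 -0.17]
lin [ 1.   1.1 39.4] rot [-0.   0.1  0. ]
lin [ 1.   1.2 80.4] rot [-0.   0.1  0. ]
```

```bash
python3 -m creep '[{"fingers":0,"linear":[0.5,0.7,10],"rotation":[0,0,0]},{"fingers":0,"linear":[0.5,0.7,20],"rotation":[0,0,0]},{"fingers":0,"linear":[0.5,0.7,30],"rotation":[0,0,0]},{"fingers":0,"linear":[0.5,0.7,40],"rotation":[0,0,0]},{"fingers":0,"linear":[0.5,0.7,50],"rotation":[0,0,0]},{"fingers":0,"linear":[0.5,0.7,60],"rotation":[0,0,0]},{"fingers":0,"linear":[0.5,0.7,60],"rotation":[0,0,0]}]'
python3 - <<'E'
from h import *
np.set_printoptions(precision=2,suppress=True)
t=T();s=r.state();print("in b:",RB.T@(t[:3,3]-O),"F b:",RB.T@s["contact_force"],s["ft_torque"]);go(bz(19),inb())
E
```

```text
time: 9.42
eef_pos: [553.4, 21.5, 148.8]
ee_rot: [-0.018, 0.964, 0.065, 0.257]
contact_force: [0.4, -0.8, -3.1]
grip_width: 0.166
grasp_force: 59.2
in b: [-0.57  0.53 39.35] F b: [-1.32 -0.87 -2.83] [-0.1   0.36 -0.01]
lin [ 0.6  0.5 20.4] rot [-0.   0.1  0. ]
```

Through both holes with no resistance. I press the last 20 mm until the shoulder touches.

```bash
python3 -m creep '[{"fingers":0,"linear":[0.2,0.2,8],"rotation":[0,0,0]},{"fingers":0,"linear":[0.2,0.2,15],"rotation":[0,0,0]},{"fingers":0,"linear":[0.2,0.2,18],"rotation":[0,0,0]},{"fingers":0,"linear":[0.2,0.2,20],"rotation":[0,0,0]},{"fingers":0,"linear":[0.2,0.2,21],"rotation":[0,0,0]},{"fingers":0,"linear":[0.2,0.2,21],"rotation":[0,0,0]}]'
python3 - <<'E'
from h import *
np.set_printoptions(precision=2,suppress=True)
t=T();s=r.state();print("in b:",RB.T@(t[:3,3]-O),"F b:",RB.T@s["contact_force"],s["ft_torque"]);go(bz(19),inb())
E
```

```text
time: 9.92
eef_pos: [564.1, 22.6, 133.4]
ee_rot: [-0.017, 0.964, 0.065, 0.259]
contact_force: [0.6, -0.1, -2.5]
grip_width: 0.167
grasp_force: 59.2
in b: [ 1.02  0.16 20.63] F b: [-0.78 -0.15 -2.49] [-0.05  0.48 -0.02]
lin [-1.   0.2  1.6] rot [-0.  -0.1  0.1]
```

```bash
python3 -m creep '[{"fingers":0,"linear":[-0.5,0,1],"rotation":[0,0,0]},{"fingers":0,"linear":[-0.5,0,2],"rotation":[0,0,0]},{"fingers":0,"linear":[-0.5,0,2.5],"rotation":[0,0,0]},{"fingers":0,"linear":[-0.5,0,2.5],"rotation":[0,0,0]}]'
python3 - <<'E'
from h import *
np.set_printoptions(precision=2,suppress=True)
t=T();s=r.state();print("in b:",RB.T@(t[:3,3]-O),"F b:",RB.T@s["contact_force"])
w,im=grab("wrist","w5.png");b,ib=grab("side","d5.png")
p=proj(b,O).astype(int);g=lambda x:cv2.resize(x,(400,400),interpolation=cv2.INTER_CUBIC)[:,:,::-1]
cv2.imwrite("pics/c5.png",np.hstack([g(im[150:350,226:426]),g(ib[p[1]-50:p[1]+30,p[0]-40:p[0]+40])]))
E
```

```text
time: 10.25
eef_pos: [564.7, 22.5, 132.3]
ee_rot: [-0.017, 0.964, 0.065, 0.259]
contact_force: [-22.4, -4.3, 14.2]
grip_width: 0.167
grasp_force: 62.3
in b: [ 0.96  0.04 19.48] F b: [-12.59  -1.26  23.66]
```

Contact at bz 19.5 with 24 N means the shoulder is home. I release and back out along the axis.

```bash
python3 -m creep '[{"fingers":40,"linear":[0,0,-1],"rotation":[0,0,0]},{"fingers":85,"linear":[0,0,-1],"rotation":[0,0,0]},{"fingers":85,"linear":[0,0,-1],"rotation":[0,0,0]},{"fingers":85,"linear":[0,0,-1],"rotation":[0,0,0]},{"fingers":85,"linear":[0,0,-30],"rotation":[0,0,0]},{"fingers":85,"linear":[0,0,-65],"rotation":[0,0,0]},{"fingers":85,"linear":[0,0,-100],"rotation":[0,0,0]},{"fingers":85,"linear":[0,0,-130],"rotation":[0,0,0]},{"fingers":85,"linear":[0,0,-140],"rotation":[0,0,0]},{"fingers":85,"linear":[0,0,-140],"rotation":[0,0,0]}]'
python3 - <<'E'
from h import *
np.set_printoptions(precision=2,suppress=True)
w,im=grab("wrist","w6.png");b,ib=grab("side","d6.png");a,ia=grab("scene","s6.png")
t=T();print(t[:3,3],RB.T@(t[:3,3]-O))
print("pred seat, top, keyfoot, keytop",proj(w,bz(8)),proj(w,bz(54)),proj(w,bz(8,13)),proj(w,bz(35,13)))
for n in["shaft_shoulder","shaft_seat"]: print(n,[(np.round(d["point"],1),round(d["confidence"],2)) for d in r.tip_of("wrist",n)[:2]])
print([(np.round(d["point"],1),round(d["confidence"],2)) for d in r.tip_of("side","carousel")[:4]],onz(b,(293,200),0),onz(b,(293,196),10),onz(a,(346,173),10))
X=(onz(b,(293,200),10)+onz(a,(346,173),10))/2;print(X)
go([460,279,240],down(0))
go([460,279,240],down(90))
g=lambda x:cv2.resize(x,(400,400),interpolation=cv2.INTER_CUBIC)[:,:,::-1]
cv2.imwrite("pics/c6.png",np.hstack([g(im[110:310,226:426]),g(ib[165:225,263:323])]))
E
```

```text
time: 11.18
eef_pos: [495.4, 13.1, 255.4]
ee_rot: [-0.017, 0.963, 0.065, 0.261]
contact_force: [0.1, 0.3, -0.6]
grip_width: 0.993
grasp_force: 0.0
[495.49  13.32 250.29] [ -0.51   0.17 156.52]
pred seat, top, keyfoot, keytop [325.57 186.16] [325.72 203.01] [325.58 171.83] [325.67 179.91]
shaft_shoulder [(array([325.3, 182.6]), 0.66)]
shaft_seat [(array([327.1, 187.1]), 0.7)]
[(array([234. , 199.2]), 0.98), (array([282.2, 175.5]), 0.87), (array([293.3, 201.4]), 0.75), (array([249.3, 165.9]), 0.7)] [458.04 270.14   0.  ] [458.33 279.95  10.  ] [471.64 265.19  10.  ]
[464.8  260.36  10.  ]
lin [  -4.5 -268.     9.3] rot [ -2.  -29.9   7.6]
lin [  -4.5 -268.     9.3] rot [ 21.4 -24.6 -80.2]
```

View pics/c6.png

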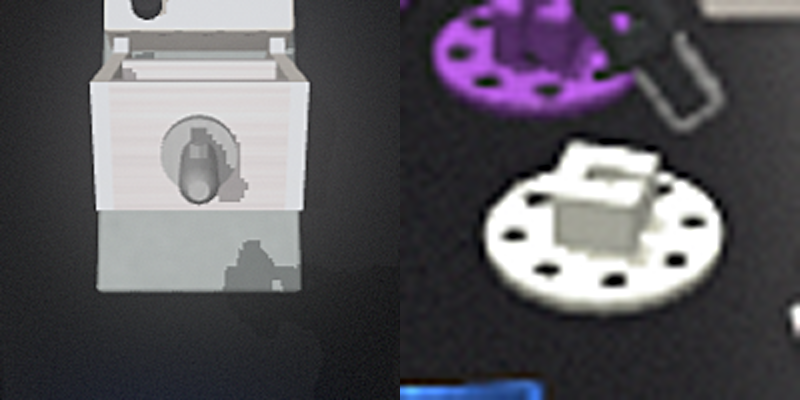

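The shaft's shoulder sits flush on the upper plate, with its key up-slope at crop (198,140). The carousel lies at side (294,200), with its slot on the far side. I go look from above it.

```bash
python3 -m creep '[{"fingers":85,"linear":[-2,-30,0],"rotation":[-0.3,-5,1]},{"fingers":85,"linear":[-4,-70,0],"rotation":[-0.7,-11,3]},{"fingers":85,"linear":[-5,-110,0],"rotation":[-1.2,-18,5]},{"fingers":85,"linear":[-8,-150,0],"rotation":[-1.6,-24,6]},{"fingers":85,"linear":[0,-190,0],"rotation":[-2,-29.9,7.6]},{"fingers":85,"linear":[0,-230,0],"rotation":[-2,-29.9,7.6]},{"fingers":85,"linear":[0,-259,0],"rotation":[-2,-29.9,7.6]},{"fingers":85,"linear":[0,-259,0],"rotation":[-2,-29.9,7.6]},{"fingers":85,"linear":[0,-259,0],"rotation":[-2,-29.9,7.6]}]'
python3 - <<'E'
from h import *
np.set_printoptions(precision=2,suppress=True)
w,im=grab("wrist","w7.png")
t=T();print(t)
for d in r.tip_of("wrist","carousel")[:3]: print(np.array(d["point"]),d["confidence"],onz(w,d["point"],0))
p=proj(w,[460,272,20]).astype(int);x0,y0=p[0]-100,max(0,p[1]-100);print(x0,y0)
cv2.imwrite("pics/c7.png",cv2.resize(im[y0:y0+200,x0:x0+200,::-1],(600,600),interpolation=cv2.INTER_CUBIC))
E
```

```text
time: 12.23
eef_pos: [460.1, 271.2, 250.3]
ee_rot: [0.0, 1.0, 0.001, -0.0]
contact_force: [1.4, -1.3, 0.1]
grip_width: 0.994
grasp_force: 0.0
[[  1.     0.     0.   460.34]
 [  0.    -1.    -0.   270.17]
 [  0.     0.    -1.   250.79]
 [  0.     0.     0.     1.  ]]
[120.8 285.4] 0.98 [293.23 537.62   0.  ]
[331.7 156.1] 0.94 [464.08 264.34   0.  ]
[313.6 306.1] 0.89 [261.85 286.84   0.  ]
224 63
```

View pics/c7.png

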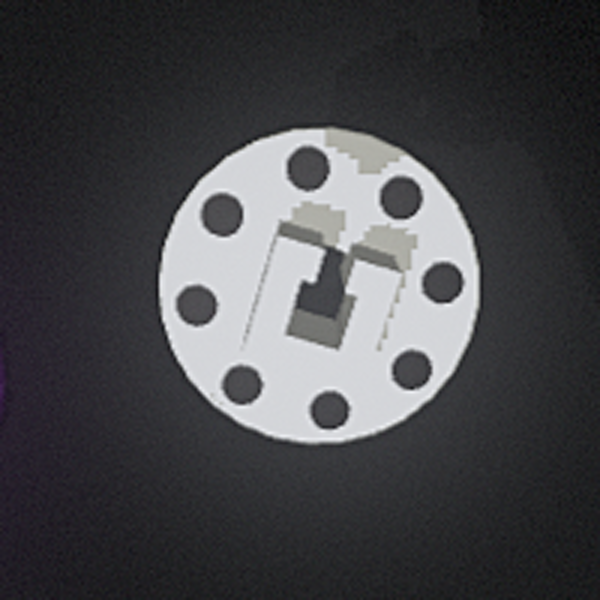

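The carousel disc is centred at crop (320,285), and the keyway opens upwards and slightly right. The boss's front edge runs from (277,237) to (404,270).

Run:
```python
from h import *
np.set_printoptions(precision=1,suppress=True)
w=cam("wrist");f=lambda u,v:(224+(u-1)/3,63+(v-1)/3)
im=cv2.imread("pics/w7.png")[63:263,224:424];m=(cv2.cvtColor(im,cv2.COLOR_BGR2GRAY)>110).astype(np.uint8)
c=max(cv2.findContours(m,0,cv2.CHAIN_APPROX_NONE)[0],key=cv2.contourArea)[:,0,:]+[224,63]
P=np.array([onz(w,p,10)[:2] for p in c]);A=np.c_[2*P,np.ones(len(P))];s=np.linalg.lstsq(A,(P**2).sum(1),rcond=None)[0]
print("disc",s[:2],"R",np.sqrt(s[2]+s[0]**2+s[1]**2))
l,q=[onz(w,f(*p),44) for p in((277,237),(404,270))];d=l-q;a=np.degrees(np.arctan2(-d[0],d[1]));print(l,q,np.linalg.norm(d),"key angle",a)
n=np.array([np.cos(np.radians(a)),np.sin(np.radians(a))]);print("boss centre",((l+q)/2)[:2]-22*n)
k,h=[onz(w,f(*p),44) for p in((327,249),(352,246))];
C=((l+q)/2)[:2]-22*n*.5*1;C=(s[:2]+((l+q)/2)[:2]-22*n)/2
go([*C,45],down(a));go([*C,18],down(a))
```

```text
disc [461.7 264.9] R 59.346819905490705
[488.2 279.4  44. ] [477.  236.6  44. ] 44.24026244103121 key angle -14.62730629843347
boss centre [461.3 263.6]
lin [  0.8   5.3 206.2] rot [ 0.  -0.1 14.6]
lin [  0.7   5.3 233.2] rot [ 0.  -0.1 14.6]
```

```bash
python3 -m creep '[{"fingers":85,"linear":[1,5.5,40],"rotation":[0,0,7]},{"fingers":85,"linear":[1,5.5,80],"rotation":[0,0,14.6]},{"fingers":85,"linear":[1,5.5,120],"rotation":[0,0,14.6]},{"fingers":85,"linear":[1,5.5,160],"rotation":[0,0,14.6]},{"fingers":85,"linear":[1,5.5,190],"rotation":[0,0,14.6]},{"fingers":85,"linear":[1,5.5,215],"rotation":[0,0,14.6]},{"fingers":85,"linear":[1,5.5,232],"rotation":[0,0,14.6]},{"fingers":85,"linear":[1,5.5,240],"rotation":[0,0,14.6]},{"fingers":85,"linear":[1,5.5,240],"rotation":[0,0,14.6]}]'
python3 -m creep '[{"fingers":60,"linear":[0,0,0],"rotation":[0,0,0]},{"fingers":20,"linear":[0,0,0],"rotation":[0,0,0]},{"fingers":20,"linear":[0,0,0],"rotation":[0,0,0]},{"fingers":20,"linear":[0,0,0],"rotation":[0,0,0]},{"fingers":20,"linear":[0,0,0],"rotation":[0,0,0]},{"fingers":20,"linear":[0,0,0],"rotation":[0,0,0]}]'
```

```text
time: 13.08
eef_pos: [461.5, 263.2, 10.5]
ee_rot: [0.0, 0.992, -0.128, 0.0]
contact_force: [-0.4, 0.6, 0.2]
grip_width: 0.997
grasp_force: 0.0
time: 13.58
eef_pos: [462.8, 264.9, 13.7]
ee_rot: [-0.001, 0.992, -0.127, 0.002]
contact_force: [-0.8, -1.8, 8.8]
grip_width: 0.512
grasp_force: 61.3
```

```bash
python3 -m creep '[{"fingers":20,"linear":[0,0,-8],"rotation":[0,0,0]},{"fingers":20,"linear":[0,0,-25],"rotation":[0,0,0]},{"fingers":20,"linear":[0,0,-55],"rotation":[0,0,0]},{"fingers":20,"linear":[0,0,-90],"rotation":[0,0,0]},{"fingers":20,"linear":[0,0,-130],"rotation":[0,0,0]},{"fingers":20,"linear":[0,0,-170],"rotation":[0,0,0]},{"fingers":20,"linear":[0,0,-200],"rotation":[0,0,0]},{"fingers":20,"linear":[0,0,-210],"rotation":[0,0,0]},{"fingers":20,"linear":[0,0,-210],"rotation":[0,0,0]}]'
python3 - <<'E'
from h import *
np.set_printoptions(precision=2,suppress=True)
w,im=grab("wrist","w8.png");t=T();print(t[:3,3])
go(bz(115),inb())
for d in r.tip_of("wrist","carousel")[:3]: print(np.array(d["point"]),d["confidence"])
for z in(9,13,17): print(z,proj(w,t[:3,3]+t[:3,2]*z))
cv2.imwrite("pics/c8.png",cv2.resize(im[100:400,170:470,::-1],(600,600),interpolation=cv2.INTER_CUBIC))
E
```

```text
time: 14.33
eef_pos: [462.1, 264.8, 225.5]
ee_rot: [-0.002, 0.992, -0.127, 0.003]
contact_force: [-0.2, 0.4, -2.6]
grip_width: 0.504
grasp_force: 60.9
[461.59 264.51 222.68]
lin [115.8 226.6   8. ] rot [  5.8  29.4 -21.8]
[328.3 258.4] 0.96
[159.5 339. ] 0.9
[180.4 232.6] 0.66
9 [327.49 261.36]
13 [327.46 257.54]
17 [327.44 253.88]
```

View pics/c8.png

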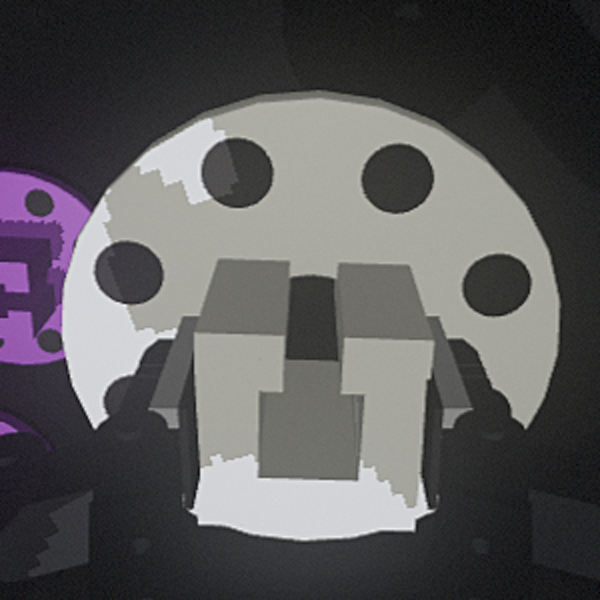

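This shows a clean grasp, with the boss centred between the pads and the keyway towards the camera. It was my 11th view, one more than the 10 allowed, so I use only numbers from here. I check the tool-frame offset of the boss, then carry it over.

```bash
python3 - <<'E'
from h import *
np.set_printoptions(precision=2,suppress=True)
c=r.get_calibration("wrist");w=(c,np.array(c["mount"]))
f=lambda u,v:(170+u/2-.25,100+v/2-.25)
for z in(11,13,15):
    l,q=[onz(w,f(*p),z-44) for p in((194,334),(433,341))];a,b=[onz(w,f(*p),z-44) for p in((285,392),(364,394))]
    l2,q2=[onz(w,f(*p),z-10) for p in((218,259),(408,265))]
    print(z,l,q,np.linalg.norm(l-q),"foot",l2,q2,np.linalg.norm(l2-q2))
E
python3 -m creep '[{"fingers":20,"linear":[10,20,0],"rotation":[1,5,-3]},{"fingers":20,"linear":[25,50,0],"rotation":[2,9,-6]},{"fingers":20,"linear":[40,80,0],"rotation":[3,13,-9]},{"fingers":20,"linear":[57,112,0],"rotation":[3.7,18,-13]},{"fingers":20,"linear":[73,143,0],"rotation":[4.4,22,-16]},{"fingers":20,"linear":[88,172,1],"rotation":[5.2,26,-19]},{"fingers":20,"linear":[102,200,2],"rotation":[5.8,29.4,-21.8]},{"fingers":20,"linear":[112,219,2],"rotation":[5.8,29.4,-21.8]},{"fingers":20,"linear":[115.8,226.6,2],"rotation":[5.8,29.4,-21.8]},{"fingers":20,"linear":[115.8,226.6,2],"rotation":[5.8,29.4,-21.8]}]'
python3 -m creep '[{"fingers":20,"linear":[0,0,0],"rotation":[0,0,0]},{"fingers":20,"linear":[0,0,0],"rotation":[0,0,0]},{"fingers":20,"linear":[0,0,0],"rotation":[0,0,0]}]'
python3 - <<'E'
from h import *
np.set_printoptions(precision=2,suppress=True)
t=T();print(RB.T@(t[:3,3]-O));go(bz(75),inb())
E
```

```text
11 [ 22.   -21.46 -33.  ] [ 20.58  21.14 -33.  ] 42.625890258446496 foot [ 21.67 -21.51   1.  ] [20.19 21.16  1.  ] 42.6953400094529
13 [ 20.86 -21.84 -31.  ] [ 19.42  21.54 -31.  ] 43.40432111974897 foot [ 20.8 -21.8   3. ] [19.3  21.46  3.  ] 43.290324567619514
15 [ 19.72 -22.22 -29.  ] [ 18.25  21.93 -29.  ] 44.18275198105147 foot [ 19.92 -22.09   5.  ] [18.4  21.76  5.  ] 43.88530912578612
time: 15.27
eef_pos: [515.9, 14.1, 217.6]
ee_rot: [-0.017, 0.964, 0.063, 0.256]
contact_force: [-0.2, -0.1, -2.6]
grip_width: 0.509
grasp_force: 61.2
time: 15.52
eef_pos: [516.3, 17.1, 219.4]
ee_rot: [-0.018, 0.964, 0.065, 0.257]
contact_force: [-0.4, 0.3, -1.8]
grip_width: 0.51
grasp_force: 61.2
[  2.31   1.11 119.22]
lin [-2.2  1.2 44.2] rot [-0.1  0.2  0. ]
```

The boss centre sits about -2 mm along tool x, and the shaft rests low in its holes. I aim for TCP x ≈ +0.8 in bearing axes and descend onto the stub.

```bash
python3 -m creep '[{"fingers":20,"linear":[-1.5,1.2,12],"rotation":[0,0,-1]},{"fingers":20,"linear":[-1.5,1.2,24],"rotation":[0,0,-1]},{"fingers":20,"linear":[-1.5,1.2,34],"rotation":[0,0,-1]},{"fingers":20,"linear":[-1.5,1.2,42],"rotation":[0,0,-1]},{"fingers":20,"linear":[-1.5,1.2,48],"rotation":[0,0,-1]},{"fingers":20,"linear":[-1.5,1.2,53],"rotation":[0,0,-1]},{"fingers":20,"linear":[-1.5,1.2,58],"rotation":[0,0,-1]},{"fingers":20,"linear":[-1.5,1.2,58],"rotation":[0,0,-1]}]'
python3 - <<'E'
from h import *
np.set_printoptions(precision=2,suppress=True)
t=T();s=r.state();print("in b:",RB.T@(t[:3,3]-O),"F b:",RB.T@s["contact_force"],s["ft_torque"]);go(bz(21,.8),inb())
E
```

```text
time: 16.18
eef_pos: [544.0, 18.5, 167.9]
ee_rot: [-0.015, 0.964, 0.073, 0.257]
contact_force: [0.4, 0.7, -2.5]
grip_width: 0.508
grasp_force: 61.2
in b: [ 0.52 -1.2  60.81] F b: [-0.82  0.66 -2.43] [-0.1   0.4   0.03]
lin [ 0.4 -1.2 39.8] rot [-0.   0.2  1. ]
```

```bash
python3 -m creep '[{"fingers":20,"linear":[0,0,0],"rotation":[0,0,0]},{"fingers":20,"linear":[0,0,0],"rotation":[0,0,0]}]' >/dev/null
python3 - <<'E'
from h import *
np.set_printoptions(precision=2,suppress=True)
for i in range(4):
    r.grab_frame("side");print("in b:",RB.T@(T()[:3,3]-O),"F b:",RB.T@r.state()["contact_force"])
E
```

```text
in b: [ 1.27 -1.28 62.19] F b: [-1.49 -0.47 -2.14]
in b: [ 1.32 -1.28 62.23] F b: [-1.08  0.52 -1.65]
in b: [ 1.25 -1.29 62.18] F b: [-0.65  0.14 -1.51]
in b: [ 1.22 -1.28 62.13] F b: [-1.33  0.11 -1.88]
```

```bash
python3 -m creep '[{"fingers":20,"linear":[-0.4,-1.2,0],"rotation":[0,0,0]},{"fingers":20,"linear":[-0.4,-1.2,4],"rotation":[0,0,0]},{"fingers":20,"linear":[-0.4,-1.2,8],"rotation":[0,0,0]},{"fingers":20,"linear":[-0.4,-1.2,12],"rotation":[0,0,0]},{"fingers":20,"linear":[-0.4,-1.2,16],"rotation":[0,0,0]},{"fingers":20,"linear":[-0.4,-1.2,20],"rotation":[0,0,0]},{"fingers":20,"linear":[-0.4,-1.2,20],"rotation":[0,0,0]}]'
python3 - <<'E'
from h import *
np.set_printoptions(precision=2,suppress=True)
for i in range(2):
    r.grab_frame("side");s=r.state();print("in b:",RB.T@(T()[:3,3]-O),"F b:",RB.T@s["contact_force"],s["ft_torque"])
E
```

```text
time: 17.13
eef_pos: [553.2, 21.0, 150.2]
ee_rot: [-0.015, 0.964, 0.073, 0.257]
contact_force: [-0.6, 0.1, -2.3]
grip_width: 0.511
grasp_force: 61.2
in b: [ 0.1   0.01 41.15] F b: [-0.8   0.76 -2.06] [-0.04  0.39 -0.01]
in b: [ 0.37 -0.03 41.51] F b: [-1.28 -0.18 -1.92] [-0.07  0.4   0.  ]
```

The keyway is already over the key with no resistance. I go on down to the shoulder.

```bash
python3 -m creep '[{"fingers":20,"linear":[0.2,0,5],"rotation":[0,0,0]},{"fingers":20,"linear":[0.2,0,10],"rotation":[0,0,0]},{"fingers":20,"linear":[0.2,0,14],"rotation":[0,0,0]},{"fingers":20,"linear":[0.2,0,17],"rotation":[0,0,0]},{"fingers":20,"linear":[0.2,0,19],"rotation":[0,0,0]},{"fingers":20,"linear":[0.2,0,19],"rotation":[0,0,0]}]'
python3 - <<'E'
from h import *
np.set_printoptions(precision=2,suppress=True)
for i in range(2):
    r.grab_frame("side");s=r.state();print("in b:",RB.T@(T()[:3,3]-O),"F b:",RB.T@s["contact_force"],s["ft_torque"])
E
```

```text
time: 17.73
eef_pos: [562.8, 22.3, 134.5]
ee_rot: [-0.015, 0.963, 0.073, 0.257]
contact_force: [0.0, 0.1, -2.1]
grip_width: 0.507
grasp_force: 61.3
in b: [ 0.55  0.   22.54] F b: [-1.93 -0.3  -1.83] [-0.07  0.45  0.05]
in b: [ 0.66 -0.02 22.73] F b: [-1.18 -0.02 -2.21] [-0.08  0.46 -0.  ]
```

```bash
python3 -m creep '[{"fingers":20,"linear":[0,0,1],"rotation":[0,0,0]},{"fingers":20,"linear":[0,0,2],"rotation":[0,0,0]},{"fingers":20,"linear":[0,0,2.5],"rotation":[0,0,0]},{"fingers":20,"linear":[0,0,2.5],"rotation":[0,0,0]}]'
python3 - <<'E'
from h import *
np.set_printoptions(precision=2,suppress=True)
s=r.state();print("in b:",RB.T@(T()[:3,3]-O),"F b:",RB.T@s["contact_force"],s["ft_torque"])
E
```

```text
time: 18.17
eef_pos: [563.8, 22.4, 134.4]
ee_rot: [-0.015, 0.963, 0.073, 0.258]
contact_force: [-25.9, -2.3, 17.3]
grip_width: 0.504
grasp_force: 64.6
in b: [ 1.26 -0.02 21.72] F b: [-13.85   1.19  28.02] [-0.03  2.61  0.17]
```

Firm contact of 28 N at bz 21.7 means it is seated. I release and back out.

```bash
python3 -m creep '[{"fingers":60,"linear":[0,0,-0.5],"rotation":[0,0,0]},{"fingers":85,"linear":[0,0,-1],"rotation":[0,0,0]},{"fingers":85,"linear":[0,0,-1],"rotation":[0,0,0]},{"fingers":85,"linear":[0,0,-1],"rotation":[0,0,0]},{"fingers":85,"linear":[0,0,-15],"rotation":[0,0,0]},{"fingers":85,"linear":[0,0,-40],"rotation":[0,0,0]},{"fingers":85,"linear":[0,0,-75],"rotation":[0,0,0]},{"fingers":85,"linear":[0,0,-110],"rotation":[0,0,0]},{"fingers":85,"linear":[0,0,-140],"rotation":[0,0,0]},{"fingers":85,"linear":[0,0,-140],"rotation":[0,0,0]}]'
python3 - <<'E'
from h import *
np.set_printoptions(precision=2,suppress=True)
w,im=grab("wrist","w9.png");print(RB.T@(T()[:3,3]-O))
print("pred origin",proj(w,bz(8)),proj(w,bz(12)))
for n in("carousel",): print([(np.round(d["point"],1),round(d["confidence"],2)) for d in r.tip_of("wrist",n)[:2]])
m=(cv2.cvtColor(im,cv2.COLOR_RGB2GRAY)>110).astype(np.uint8)
# stub top and disc outline: compare with model ellipse for several heights
for b in("scene","side"):
    c,i=grab(b,b+"9.png");print(b,"pred",proj(c,bz(8)),[(np.round(d["point"],1),round(d["confidence"],2)) for d in r.tip_of(b,"carousel")[:5]],"spare",[(np.round(d["point"]),round(d["confidence"],2)) for d in r.tip_of(b,"spare")[:1]],"bottle",[(np.round(d["point"]),round(d["confidence"],2)) for d in r.tip_of(b,"amber_bottle")[:1]],"beaker",[(np.round(d["point"]),round(d["confidence"],2)) for d in r.tip_of(b,"beaker")[:1]])
# disc rim fit in side view: edge score along projected underside-rim lines
c,i=cam("wrist"),im
g=cv2.GaussianBlur(cv2.cvtColor(im,cv2.COLOR_RGB2GRAY).astype(np.float32),(0,0),1)
th=np.linspace(0,2*np.pi,360)
def ring(z,rad,x,y): 
    p=np.array([proj(c,bz(z,x+rad*np.cos(a),y+rad*np.sin(a))) for a in th]).astype(np.float32)
    return cv2.remap(g,p[None,:,0],p[None,:,1],cv2.INTER_LINEAR)[0]
res=[]
for z in np.arange(14,31,1):
    for x in(-3,-2,-1,0,1):
        for y in(-1,0,1):
            s=np.median(ring(z,58.5,x,y)-ring(z,62,x,y));res.append((s,z,x,y))
print(sorted(res)[::-1][:6])
E
```

```text
time: 19.0
eef_pos: [494.4, 12.7, 261.1]
ee_rot: [-0.014, 0.962, 0.073, 0.262]
contact_force: [-0.4, -0.2, 0.5]
grip_width: 0.992
grasp_force: 0.0
[  2.82  -0.25 163.57]
pred origin [325.1  186.65] [325.11 187.91]
[(array([326.8, 188.1]), 0.72), (array([146.4,  28.6]), 0.69)]
scene pred [296.68 211.76] [(array([313.5, 134.9]), 0.96), (array([382.1, 142.4]), 0.93), (array([424. , 235.9]), 0.78), (array([296.5, 211.5]), 0.68), (array([378.9, 110.2]), 0.61)] spare [(array([203., 273.]), 0.64)] bottle [(array([372., 236.]), 0.98)] beaker [(array([297., 215.]), 0.43)]
side pred [333.38 213.02] [(array([235.1, 199.4]), 0.94), (array([385.8, 194.4]), 0.91), (array([252.4, 167.5]), 0.85), (array([281.5, 170.7]), 0.76), (array([330.8, 216.2]), 0.69)] spare [(array([322., 317.]), 0.66)] bottle [(array([365., 213.]), 0.9)] beaker [(array([387., 303.]), 0.81)]
[(np.float32(34.13698), np.int64(22), -3, 1), (np.float32(33.547165), np.int64(21), -3, 1), (np.float32(32.573433), np.int64(23), -2, 1), (np.float32(32.204716), np.int64(20), -3, 1), (np.float32(32.042557), np.int64(22), -3, 0), (np.float32(29.824821), np.int64(22), -2, 1)]
```

The carousel is at its predicted place in all three views. The contact heights also agree: 21.72 − 13.7 mm grip offset gives bz 8.0, which is flush. A quick check on the bystanders, then I hand in.

Run:
```python
from h import *
a=cv2.imread("pics/scene.png").astype(int);b=cv2.imread("pics/scene9.png").astype(int)
for n,(u,v) in{"beaker":(250,310),"bottle":(377,228),"spare":(197,262)}.items(): print(n,np.abs(a[v-18:v+18,u-16:u+16]-b[v-18:v+18,u-16:u+16]).mean())
s=r.state();print(s["time"],s["contact_force"])
print(r.sign_off())
```

```text
beaker 3.589699074074074
bottle 1.0561342592592593
spare 6.392361111111111
19.6 [-0.26977636 -0.90353309 -0.6288007 ]
the job is handed in; nothing more can be done
None
```

The rotator is assembled and handed in at 19.6 s: the shaft shoulder is home on the upper plate, the carousel is flush on it over the key, and the spare, bottle and beaker are still in place; I viewed 11 pictures, one over the limit of 10.

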